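# Unlock the battery box with the long T-key

## Robot

A 6-joint arm with a two-finger parallel gripper is mounted at the origin on a cart in front of the work surface, level with it; the furniture and walls round the work are solid. World frame = base frame: x ahead of the robot, y to its left, z up, the work surface at z = 0. Lengths are in m, angles in rad, forces in N, time in s.
With the tool pointing down it reaches from about 0.25 to 0.775 m from the base axis. Payload 4 kg.
Tool frame: the origin (TCP) lies between the finger pads; the fingertips stand 25 mm ahead of it and the grasp point (between the pads) lies 6 mm ahead of it; z points along the fingers, y is the line along which they close (so a half turn about z gives the same grasp; the last joint's range is limited). The gripper opens to 85 mm and grips with 20 to 120 N. Pads are 22 mm wide; open, the fingers measure 114 mm over their backs; the gripper's body (76 mm by 85 mm) begins 54 mm behind the grasp point. The pads swing forward as they close: fully open they stand 13 mm farther back than shut.
Start: joints at [1.087, 0.087, 1.371, -0, 1.684, -0.103], TCP at [0.204, 0.511, 0.256] pointing down, gripper open.
Joint ranges: [-3.1, 3.1], [-0.76, 2.03], [0.27, 2.55], [-1.08, 4.22], [0.17, 2.65], [-2.57, 2.57]. Speed limits (rad/s): [2.79, 2.79, 3.14, 3.14, 3.14, 3.14].

## Interface

Orientations are given as a rotation vector (axis times angle).
In Python, from plant import bot, cams gives the robot as it stands (bot), with the cameras (cams).
- The arm moves only by the shell command python3 jog.py 'ROWS' [OPENING] [FORCE]. ROWS is a JSON list that holds a single list of rows (three levels of brackets), with 1 to 12 rows, each of 4 numbers: dx, dy, dz in normalised numbers (1 is 0.75 m), then a turn about the tool's z in normalised numbers (1 is 2 pi rad); each row is the pose to reach, as a shift and turn from the pose commanded when the command began, along the tool's axes at that moment; what a row does not reach only later rows make up. A row lasts 1/8 s, in which the tool goes at most 0.0625 m and 0.188 rad, less where a joint would pass 70% of its speed; a pose out of reach is approached as far as the arm can. OPENING is the opening from 0.0 (shut) to 1.0 (fully open), set as the command begins (- or left out keeps the last). The fingers move at their own pace and stop on an object; FORCE is the grip in N (left out, the last holds). Time passes only in rows, so rows that do not move let the fingers close. It prints the time, the measured TCP pose, the force, the opening and the grip force at its end. Shift and turn numbers lie between -1 and 1, and a call with a number outside is refused. Input that does not fit is refused with a message, and nothing moves.
- bot.get_obs(): the state, without advancing time (a new reading comes with each control period).
- cams.camera(name): name is "side" or "top"; returns the picture (420x560x3 uint8, red, green, blue); there is no depth.
- cams.calibration(name): a dict with "fov_y" (degrees; the focal length in pixels is half the picture's height over the tangent of half this angle, whatever the lens; pixels are square), "cx", "cy" (the principal point, pixels), "xyz" and "orientation" of the camera in the world. Camera axes: x right, y down, z forward; pixel columns grow to the right and rows downward; lengths in m; the calibration is good to about 2 mm. A picture is of the moment at which its call begins. calibration takes no time and is no camera call.
- bot.close_job(): hands the job in; it is judged then, once.
The state is a dict: "clock": time; "joint_pos": joint angles; "joint_velocities": joint speeds; "effort": joint torques, N m; "position": TCP position; "orientation": TCP orientation; "force": force on the tool from outside, world axes, zero at the start; "wrist_torque": the same for the moment, N m; "finger_gap": opening from 0.0 (shut) to 1.0 (fully open); "grasp_force": force on a finger pad.
Only numpy, scipy, OpenCV 4.12 (cv2) and the standard library are available. Lean on these libraries where they do the work, as an engineer would, in place of code of your own. Each camera call takes 0.05 s, during which the arm holds its last target. There are 200 camera calls.

## Task

Unlock the grey battery box: lift the red-handled T-key out of its stand, lower it down the deep shaft in the top of the box until its square socket has dropped fully onto the square stem hidden at the bottom, and turn it clockwise (seen from above) until the latch comes up against its stop and the white marker lies over green. Leave the key standing in the shaft, fully down on the stem, and let go of it. Do not disturb the pliers, the tape roll or the terminal board.

Things in the scene. Friction and masses are not known exactly. Their poses are not given: they have to be found in the camera images.
- battery_box: fixed grey metal box, 110 (x) x 130 (y) x 110 mm high, with vents in its flanks and two terminals on its front; origin at the centre of its underside, on the shaft's axis, z up. A round vertical shaft, 36 mm in diameter, runs from the middle of its top straight down to the table
- shaft_mouth (a point): centre of the shaft's mouth, on the top face of the box, 110 mm above the table; 3 mm chamfer round the hole
- stem_top (a point): point on the shaft's axis, 36 mm above the table: the top of a brass square stem, 10 mm square here, widening to its full 14 mm across flats 4 mm lower. This point turns with the box, NOT with the stem: the angle at which the square stands differs each time and is not reported; find it by touch. The stem turns stiffly (0.15 N m) and stays where it is left
- latch (a joint): how far the stem has been turned clockwise seen from above (negative yaw), rad: starts at 0 to 0.2 (locked); stops at 0 and at 1.5 (unlocked). It does not tell the square's angle. A white marker in the black window on the box's top, on the terminal side, slides from red to green as it turns
- t_key: loose steel T-key, 152 mm long, about 0.25 kg, standing upright; origin at the centre of its lower end, z up along the shank. Lower 40 mm: eight-sided socket, 31 mm across outside. Above: round shank, 11 mm thick. Top: red cross bar. The key stands by itself in its stand and also in the shaft once seated
- key_socket (a point): centre of the key's lower end: a 16.5 mm square hole, 30 mm deep, flats parallel to the key's x and y. It passes the stem only within about 11 degrees of the square (any quarter turn will do); else it rests on the stem's narrowed top, this point 30 to 37 mm above the table. Fully seated this point is 5 to 11 mm above the table
- key_bar (a point): centre of the key's red cross bar, 143 mm above its lower end; the bar is flat-sided, 14 mm wide (key x) x 100 mm long (key y) x 18 mm high. Grip it here, across the 14 mm
- key_stand: fixed black stand with an orange band, 70 x 70 x 50 mm high on a 90 x 90 x 6 mm foot; origin at the centre of its underside. The key stands in its open 35 mm hole with the lower end on the table, so that the bar's centre is 143 mm above the table
- pliers: black-handled pliers lying on the table, 148 mm long; origin at the underside's centre; leave alone
- tape_roll: roll of black tape, 62 mm across, 19 mm high, lying flat beside the yellow board; leave alone
- terminal_board: green circuit board with screw terminals, 78 x 62 x 21 mm; leave alone

How it is judged:
By the outcome, as a careful person would: the job done as asked, in the order asked, and still so for the second after the job is handed in, with the robot touching nothing.
It also fails if it takes over 64 s, if anything falls off the work surface, if the arm or the gripper's body presses on something with over 40 N, if the wrist force passes 120 N, or if a joint passes its speed limit or range.

## Working session

There is one attempt and no reset: what is moved stays moved. The work goes in short steps, Python scripts to look and compute and a shell command to move; the robot and the scene stay as the last step left them, time stands still between calls to the robot, and variables do not carry over. Pictures are saved under pics/ and viewed, at most 10 in all, crops included, and the job is handed in when it is done.

```bash
ls; mkdir -p pics
python3 - <<'E'
from plant import bot, cams
import cv2
for n in("side","top"):
    print(n,cams.calibration(n)); cv2.imwrite(f"pics/{n}0.png",cams.camera(n)[:,:,::-1])
o=bot.get_obs();print(o)
E
```

```text
jog.py
pics
plant.py
side {'fov_y': 54.53908198517071, 'cx': 280.6494208827362, 'cy': 204.06185096277454, 'xyz': array([1.1451207 , 0.03871996, 0.9645102 ]), 'orientation': array([-1.8666232 , -1.88060675,  0.57616177])}
top {'fov_y': 42.92782931113182, 'cx': 276.383330919657, 'cy': 208.45067990061332, 'xyz': array([0.34497002, 0.0501901 , 1.40193035]), 'orientation': array([-2.10557835,  2.16186527, -0.17015049])}
{'clock': 0.1, 'joint_pos': array([ 1.08689622e+00,  8.79201018e-02,  1.37216230e+00, -1.90370978e-05,
        1.68360849e+00, -1.03112308e-01]), 'joint_velocities': array([ 0.00205122, -0.00142686, -0.00281677,  0.00030615, -0.00151206,
       -0.00033027]), 'effort': array([ 2.01581017e-03, -3.53015828e+01, -3.14218712e+01, -1.22373958e-04,
        7.93106767e-03, -2.68448099e-05]), 'position': array([0.20422989, 0.51022816, 0.25520479]), 'orientation': array([-0.59442439, -3.08424286,  0.00316295]), 'force': array([0.07152528, 0.85694166, 0.21744588]), 'wrist_torque': array([-0.02229554, -0.04305685,  0.0166387 ]), 'grasp_force': 0.0, 'finger_gap': 0.999566575706123}
```

View pics/top0.png

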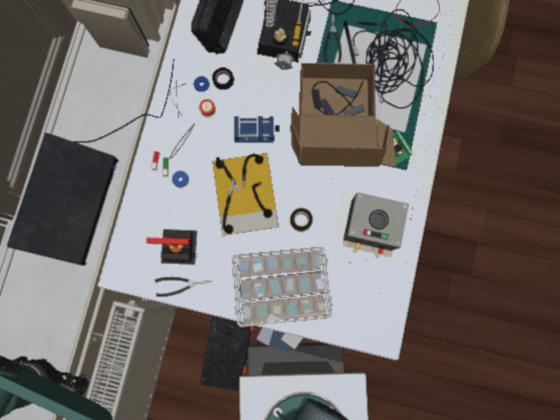

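View pics/side0.png

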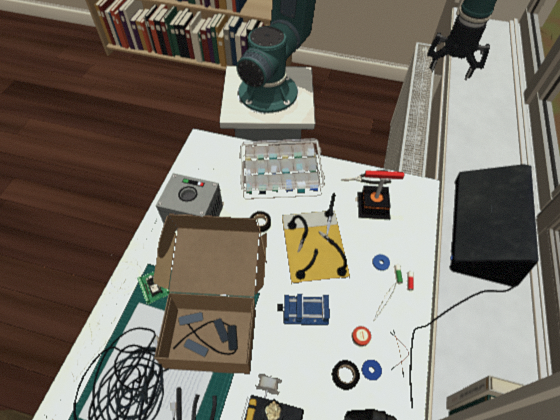

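Top view: the red bar lies at about (168,240) over the stand (178,246). The box's shaft is at about (379,219), with the marker window at (377,234). In the side view the bar is at (384,175) and the shaft at (187,195).

```bash
cat > h.py <<'E'
from plant import bot, cams
import cv2, numpy as np
from scipy.spatial.transform import Rotation as R
def ray(n,uv):
    c=cams.calibration(n); f=210/np.tan(np.radians(c["fov_y"]/2))
    d=R.from_rotvec(c["orientation"]).apply([(uv[0]-c["cx"])/f,(uv[1]-c["cy"])/f,1.]); return np.array(c["xyz"]),d
def plane(n,uv,z):
    p,d=ray(n,uv); return p+d*(z-p[2])/d[2]
def tri(a,b):
    p,d=ray("top",a); q,e=ray("side",b)
    s=np.linalg.lstsq(np.c_[d,-e],q-p,rcond=None)[0]; x,y=p+s[0]*d,q+s[1]*e
    return (x+y)/2,np.linalg.norm(x-y)
def red(img):
    h=cv2.cvtColor(img,cv2.COLOR_RGB2HSV)
    return (((h[...,0]<6)|(h[...,0]>174))&(h[...,1]>150)&(h[...,2]>80)).astype(np.uint8)
E
python3 - <<'E'
from h import *
I={n:cv2.imread(f"pics/{n}0.png")[:,:,::-1].copy() for n in("top","side")}
m={}
for n,(x0,y0,x1,y1) in dict(top=(130,225,210,262),side=(350,160,420,190)).items():
    k=red(I[n]); z=np.zeros_like(k); z[y0:y1,x0:x1]=k[y0:y1,x0:x1]
    ys,xs=np.nonzero(z); r=cv2.minAreaRect(np.c_[xs,ys].astype(np.float32)); m[n]=r
    print(n,len(xs),r,xs.mean(),ys.mean())
    b=cv2.boxPoints(r); print(np.array([plane(n,p,.152) for p in b]).round(4).tolist())
print(tri(m["top"][0],m["side"][0]))
a=cv2.resize(I["top"][190:265,340:415],None,fx=5,fy=5,interpolation=cv2.INTER_CUBIC)
b=cv2.resize(I["side"][165:240,150:225],None,fx=5,fy=5,interpolation=cv2.INTER_CUBIC)
c=cv2.resize(I["top"][215:275,140:215],None,fx=5,fy=2.5*2,interpolation=cv2.INTER_CUBIC)
cv2.imwrite("pics/c1.png",np.hstack([a,b])[:,:,::-1])
E
```

```text
top 232 ((167.5, 241.0), (6.0, 41.0), 90.0) 169.63362068965517 240.71120689655172
[[0.4893, 0.3596, 0.152], [0.4867, 0.263, 0.152], [0.4725, 0.263, 0.152], [0.4751, 0.3594, 0.152]]
side 236 ((384.0, 174.0), (6.0, 38.0), 90.0) 384.04237288135596 174.02966101694915
[[0.478, 0.261, 0.152], [0.4768, 0.3592, 0.152], [0.4966, 0.3559, 0.152], [0.4977, 0.2588, 0.152]]
(array([0.48154148, 0.3119178 , 0.14488695]), np.float64(0.0016645670544221506))
```

View pics/c1.png

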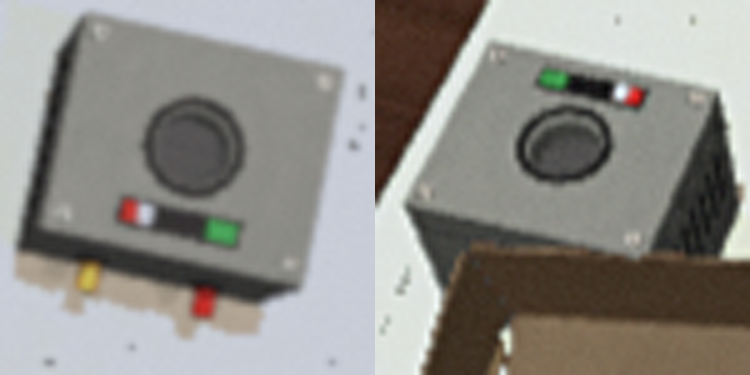

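Crop: in the top view the mouth is centred at crop (195,147), which agrees with the mean of the four corner screws. In the side view it is at (565,145). The marker is at the red end.

Run:
```python
from h import *
t,s=(378.6,219.0),(187.6,193.6)
print("mouth",plane("top",t,.11),plane("side",s,.11),tri(t,s))
S=[plane("top",((x+.5)/5-.5+340,(y+.5)/5-.5+190),.11) for x,y in((100,32),(325,80),(290,264),(62,212))]
S=np.array(S);print(S.mean(0),[np.degrees(np.arctan2(*(S[i]-S[j])[[1,0]])) for i,j in((0,1),(3,2),(0,3),(1,2))])
# bar: subpixel axis by weighted redness, two views
for n,(x0,y0,x1,y1) in dict(top=(130,225,210,262),side=(350,160,420,190)).items():
    im=cv2.imread(f"pics/{n}0.png")[:,:,::-1].astype(float)
    w=np.clip(im[...,0]-im[...,1:].max(2)-30,0,None)[y0:y1,x0:x1]
    xs=np.arange(x0,x1);c=w.sum(0);ok=c>.5*c.max()
    v=(w*np.arange(y0,y1)[:,None]).sum(0)/np.maximum(c,1e-9)
    p=np.polyfit(xs[ok],v[ok],1);e=xs[ok][[0,-1]]
    P=[plane(n,(u,np.polyval(p,u)),.146) for u in e]
    print(n,e,p,P,(P[0]+P[1])/2,np.degrees(np.arctan2(*(P[0]-P[1])[[1,0]])))
o=bot.get_obs();print(R.from_rotvec(o["orientation"]).as_matrix().round(3))
```

```text
mouth [ 0.52568836 -0.1952941   0.11      ] [ 0.5246998  -0.19638938  0.11      ] (array([ 0.52558295, -0.19556227,  0.11118391]), np.float64(0.0009734996183613098))
[ 0.52597107 -0.19489261  0.11      ] [np.float64(76.12559509565338), np.float64(75.4730364563084), np.float64(-14.57924083353029), np.float64(-14.231833243609017)]
top [148 187] [6.04365328e-02 2.31022584e+02] [array([0.48522406, 0.35869782, 0.146     ]), array([0.47718599, 0.26640978, 0.146     ])] [0.48120502 0.3125538  0.146     ] 85.02223210663831
side [366 403] [4.61213065e-02 1.55797611e+02] [array([0.47867082, 0.26460072, 0.146     ]), array([0.48314609, 0.35970092, 0.146     ])] [0.48090846 0.31215082 0.146     ] -92.69426401839159
[[-0.928  0.372 -0.001]
 [ 0.372  0.928 -0.002]
 [ 0.    -0.002 -1.   ]]
```

The manual's scale: shifts go in shares of 0.75 m and turns go in shares of 2 pi rad. Converting my numbers, -0.3304 m is -0.4405, -0.32 m is -0.4267, 1.257 rad is 0.2001.

```bash
python3 jog.py '[[[-0.044, -0.0107, 0, 0.0199], [-0.1067, -0.0267, 0, 0.0477], [-0.1733, -0.0427, 0, 0.0764], [-0.24, -0.0587, 0, 0.105], [-0.3067, -0.0747, 0, 0.1337], [-0.36, -0.088, 0, 0.1592], [-0.4, -0.0973, 0, 0.1798], [-0.4267, -0.104, 0, 0.1942], [-0.4405, -0.1073, 0, 0.2001], [-0.4405, -0.1073, 0, 0.2001], [-0.4405, -0.1073, 0, 0.2001]]]' 0.6 60
python3 - <<'E'
from h import *
o=bot.get_obs();M=R.from_rotvec(o["orientation"]).as_matrix();print(o["position"],M.round(4).tolist(),o["joint_pos"],(M.T@(np.array([.481,.3125,.149])-o["position"])).round(4))
E
```

```text
clock: 1.48
position: [0.4806, 0.3136, 0.2563]
orientation: [-2.292, -2.147, 0.0]
force: [0.3, -0.0, -0.9]
finger_gap: 0.602
grasp_force: 0.0
[0.48057361 0.3136296  0.25627596] [[0.0653, 0.9979, -0.0005], [0.9979, -0.0653, 0.0003], [0.0003, -0.0005, -1.0]] [4.79160797e-01 1.40672229e-01 1.31198388e+00 4.97903005e-04
 1.68924478e+00 5.44545993e-01] [-0.0011  0.0006  0.1073]
```

In the tool's units: 0.107 m is 0.1427, 0.095 m is 0.1267.

```bash
python3 jog.py '[[[-0.0013, 0, 0.04, 0], [-0.0013, 0, 0.0933, 0], [-0.0013, 0, 0.1267, 0], [-0.0013, 0, 0.1427, 0], [-0.0013, 0, 0.1427, 0]]]' && python3 jog.py '[[[0, 0, 0, 0], [0, 0, 0, 0], [0, 0, 0, 0], [0, 0, 0, 0], [0, 0, 0, 0], [0, 0, 0, 0]]]' 0 70
```

```text
clock: 2.1
position: [0.4805, 0.3124, 0.1489]
orientation: [-2.293, -2.147, 0.002]
force: [0.1, -0.2, 0.3]
finger_gap: 0.603
grasp_force: 0.0
clock: 2.85
position: [0.4822, 0.3125, 0.1513]
orientation: [2.294, 2.145, 0.006]
force: [-0.3, -0.4, 6.0]
finger_gap: 0.163
grasp_force: 68.5
```

In the tool's units: -0.15 m is -0.2, -0.13 m is -0.1733.

```bash
python3 jog.py '[[[0, 0, -0.0267, 0], [0, 0, -0.0667, 0], [0, 0, -0.12, 0], [0, 0, -0.1733, 0], [0, 0, -0.2, 0], [0, 0, -0.2, 0]]]'
python3 - <<'E'
from h import *
o=bot.get_obs();M=R.from_rotvec(o["orientation"]).as_matrix();print(o["position"],M.round(4).tolist(),o["joint_pos"],o["wrist_torque"],"to box",(M.T@(np.array([.5257,-.1955,.30])-o["position"])).round(4))
for n in("side","top"): cv2.imwrite(f"pics/{n}1.png",cams.camera(n)[:,:,::-1])
a=cv2.imread("pics/side1.png")[60:260,300:500]; b=cv2.imread("pics/top1.png")[150:350,100:300]
cv2.imwrite("pics/c2.png",cv2.resize(np.hstack([a,b]),None,fx=2,fy=2))
E
```

```text
clock: 3.6
position: [0.4816, 0.3123, 0.3007]
orientation: [2.294, 2.145, 0.004]
force: [-0.4, 0.2, -2.3]
finger_gap: 0.16
grasp_force: 68.8
[0.48159357 0.31228665 0.30070404] [[0.067, 0.9978, 0.0026], [0.9978, -0.067, 0.0014], [0.0016, 0.0025, -1.0]] [4.76466825e-01 1.35074575e-01 1.23103338e+00 8.58881324e-05
 1.77253961e+00 5.43512691e-01] [-0.00862475 -0.05534992 -0.01338546] to box [-5.037e-01  7.800e-02  1.000e-04]
```

View pics/c2.png

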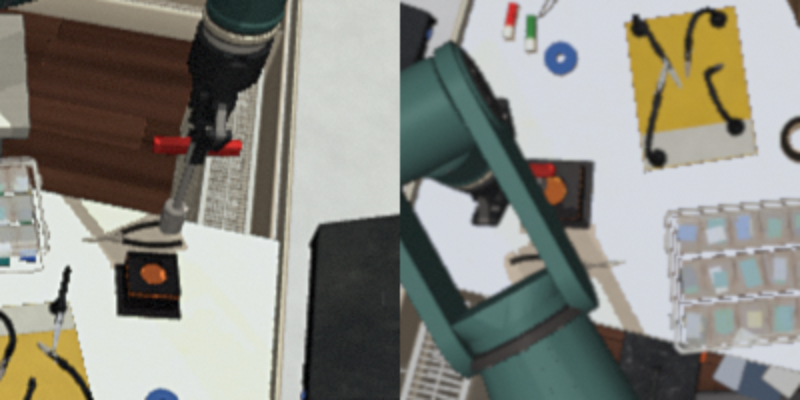

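The key is lifted and hangs in the gripper. In the side picture its bar is centred at about (398,133) and the socket's lower end at about (385,176). I'll check its verticality and centring by projection.

```bash
cat >> h.py <<'E'
def proj(n,X):
    c=cams.calibration(n); f=210/np.tan(np.radians(c["fov_y"]/2))
    q=R.from_rotvec(c["orientation"]).inv().apply(np.array(X)-c["xyz"]); return np.array([c["cx"]+f*q[0]/q[2],c["cy"]+f*q[1]/q[2]])
E
python3 - <<'E'
from h import *
im=cv2.imread("pics/side1.png")[:,:,::-1]
k=red(im); k[:120]=0;k[150:]=0;k[:,:365]=0;k[:,430:]=0
ys,xs=np.nonzero(k);print(xs.min(),xs.max(),ys[xs<xs.min()+5].mean(),ys[xs>xs.max()-5].mean())
o=bot.get_obs();p=o["position"];M=R.from_rotvec(o["orientation"]).as_matrix()
c=p+M@[0,0,.006]
for s in(-.05,.05):print(proj("side",c+M@[s,0,0]))
for z in(0,.05,.103,.143):print(z,proj("side",c+M@[0,0,z]))
g=im.astype(int)
for r in(145,150,155,160,166,170):print(r,g[r,375:405].sum(1)//3)
E
```

```text
377 420 132.0 133.28571428571428
[376.34979704 132.13751909]
[420.30473384 134.74491606]
0 [398.290342   133.43902729]
0.05 [393.08149662 148.267512  ]
0.103 [388.02068947 162.67456306]
0.143 [384.47985742 172.75456545]
145 [ 42  45  41  46  44  47  45  47  44  45  40  41  76 106  93  95  92  74
  77  86  85  66  92  97  95  82  94 170 204 193]
150 [ 34  35  36  34  34  37  33  33  37  34  36  65 102 100  89  64  75  87
  84  78  90  99  99  91  80  84 135 203 201 155]
155 [ 50  48  44  35  45  42  40  37  39  38  49  82  96  84  76  83  86  87
 101  96  91  88  91  83  79 106 198 208 177 162]
160 [ 46  48  49  48  50  50  47  53  97 133 139 125  81  79  83  89  94  96
  91  89  99  88  82  77  95 173 205 195 140 128]
166 [ 69  53  51  50  52  49  57  72  74  92 112 130 136 136 134 131 121 115
  99  84  85  95  78  93 158 204 200 164 152 139]
170 [125 103  77  76  80  64  75  73  80  78  88  83  83  82  83  85  85 144
 139 113  96  86  83 112 196 205 179 142 119 115]
```

```bash
python3 jog.py '[[[-0.0267, 0.004, 0, 0], [-0.08, 0.012, 0, 0], [-0.1467, 0.0227, 0, 0], [-0.2133, 0.0333, 0, 0], [-0.28, 0.044, 0, 0], [-0.3467, 0.0547, 0, 0], [-0.4133, 0.064, 0, 0], [-0.48, 0.0747, 0, 0], [-0.5467, 0.0853, 0, 0], [-0.6133, 0.096, 0, 0], [-0.6533, 0.1013, 0, 0], [-0.672, 0.104, 0, 0]]]' && python3 jog.py '[[[0, 0, 0, 0], [0, 0, 0, 0], [0, 0, 0, 0]]]'
python3 - <<'E'
from h import *
o=bot.get_obs();p=o["position"];M=R.from_rotvec(o["orientation"]).as_matrix();print(p,M.round(4).tolist(),o["joint_pos"],o["force"],"err",(M.T@(np.array([.5257,-.1955,.30])-p)).round(4))
for n in("side","top"): cv2.imwrite(f"pics/{n}2.png",cams.camera(n)[:,:,::-1])
print(proj("side",p+[0,0,-.149]),proj("side",[.5257,-.1955,.11]))
a=cv2.imread("pics/side2.png")[90:230,120:260]; b=cv2.imread("pics/top2.png")[150:290,310:450]
cv2.imwrite("pics/c3.png",cv2.resize(np.hstack([a,b]),None,fx=2.8,fy=2.8,interpolation=cv2.INTER_CUBIC))
E
```

```text
clock: 5.2
position: [0.524, -0.1982, 0.2976]
orientation: [-2.296, -2.14, 0.002]
force: [-0.2, 0.3, -2.3]
finger_gap: 0.162
grasp_force: 68.7
clock: 5.58
position: [0.5253, -0.1948, 0.2996]
orientation: [2.293, 2.148, 0.001]
force: [0.4, -0.8, -2.3]
finger_gap: 0.161
grasp_force: 68.7
[ 0.52531803 -0.19476031  0.29955711] [[0.0651, 0.9979, 0.0004], [0.9979, -0.0651, 0.0002], [0.0003, 0.0004, -1.0]] [-4.56447379e-01  1.05896239e-01  1.26554726e+00  4.03848172e-04
  1.76988609e+00 -3.91244823e-01] [ 0.39031498 -0.7930869  -2.31142303] err [-0.0007  0.0004 -0.0004]
[185.33552136 184.2641945 ] [187.89237395 193.91573859]
```

View pics/c3.png

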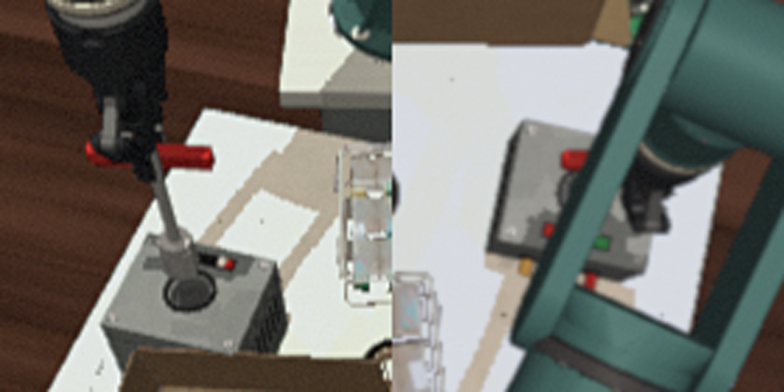

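The socket's lower end is at side pixel (184,184), as predicted, so it is above the mouth. Lowering gently.

In the tool's units: 0.052 m is 0.0693, -0.0007 m is -0.0009.

```bash
python3 jog.py '[[[-0.0009, 0.0005, 0.02, 0], [-0.0009, 0.0005, 0.04, 0], [-0.0009, 0.0005, 0.048, 0], [-0.0009, 0.0005, 0.0533, 0], [-0.0009, 0.0005, 0.0587, 0], [-0.0009, 0.0005, 0.064, 0], [-0.0009, 0.0005, 0.0693, 0], [-0.0009, 0.0005, 0.0693, 0]]]'
```

```text
clock: 6.68
position: [0.5255, -0.1967, 0.2469]
orientation: [-2.294, -2.145, 0.0]
force: [-0.1, -0.1, -1.5]
finger_gap: 0.167
grasp_force: 68.7
```

In the tool's units: 0.052 m is 0.0693, 0.048 m is 0.064.

```bash
python3 jog.py '[[[0, 0, 0.0133, 0], [0, 0, 0.0267, 0], [0, 0, 0.04, 0], [0, 0, 0.0533, 0], [0, 0, 0.064, 0], [0, 0, 0.0693, 0], [0, 0, 0.0693, 0]]]' && python3 jog.py '[[[0, 0, 0.004, 0], [0, 0, 0.008, 0], [0, 0, 0.012, 0], [0, 0, 0.016, 0], [0, 0, 0.016, 0]]]'; python3 -c "
from h import *
o=bot.get_obs();print(o['force'],o['wrist_torque'],o['position'])"
```

```text
clock: 7.55
position: [0.5255, -0.1967, 0.195]
orientation: [-2.294, -2.145, 0.0]
force: [0.6, -0.2, -1.8]
finger_gap: 0.165
grasp_force: 68.7
clock: 8.18
position: [0.5258, -0.1968, 0.1838]
orientation: [2.294, 2.145, 0.001]
force: [-0.2, 0.3, 1.0]
finger_gap: 0.161
grasp_force: 68.9
[-0.18373674  0.30573094  0.97570017] [0.03541261 0.0934654  0.07075778] [ 0.52577577 -0.19681383  0.18383634]
```

In the tool's units: 0.003 m is 0.004, 0.002 m is 0.0027.

```bash
python3 jog.py '[[[0, 0, 0.0013, 0], [0, 0, 0.0027, 0], [0, 0, 0.004, 0], [0, 0, 0.004, 0]]]' && python3 jog.py '[[[0, 0, 0, -0.008], [0, 0, 0, -0.0159], [0, 0, 0, -0.0239], [0, 0, 0, -0.0318], [0, 0, 0, -0.0318]]]'; python3 -c "
from h import *
o=bot.get_obs();print(o['force'],o['wrist_torque'],o['position'])"
```

```text
clock: 8.68
position: [0.5267, -0.1974, 0.1832]
orientation: [2.291, 2.142, 0.003]
force: [-1.3, -0.3, 8.0]
finger_gap: 0.164
grasp_force: 69.6
clock: 9.3
position: [0.5268, -0.1974, 0.1831]
orientation: [2.065, 2.36, 0.002]
force: [-0.8, -0.3, 7.0]
finger_gap: 0.158
grasp_force: 69.6
[-0.78527901 -0.27075944  7.02220217] [0.06295169 0.17225121 0.01132529] [ 0.52679724 -0.19736401  0.18311899]
```

In the tool's units: -0.3 rad is -0.0477.

```bash
for i in 1; do python3 jog.py '[[[0, 0, 0, -0.008], [0, 0, 0, -0.0159], [0, 0, 0, -0.0239], [0, 0, 0, -0.0318], [0, 0, 0, -0.0398], [0, 0, 0, -0.0477], [0, 0, 0, -0.0477]]]'; done; python3 -c "
from h import *
o=bot.get_obs();print(o['force'],o['wrist_torque'],o['position'])"
```

```text
clock: 10.18
position: [0.5269, -0.1973, 0.1829]
orientation: [1.689, 2.642, 0.001]
force: [0.1, 0.2, 7.1]
finger_gap: 0.163
grasp_force: 69.5
[0.13063638 0.16950615 7.11725721] [ 0.0339388   0.07864681 -0.07977572] [ 0.52685425 -0.19734027  0.18290305]
```

In the tool's units: -0.2 rad is -0.0318.

```bash
python3 jog.py '[[[0, 0, 0, -0.008], [0, 0, 0, -0.0159], [0, 0, 0, -0.0239], [0, 0, 0, -0.0318], [0, 0, 0, -0.0318]]]' ; python3 jog.py '[[[0, 0, 0, -0.008], [0, 0, 0, -0.0159], [0, 0, 0, -0.0239], [0, 0, 0, -0.0318], [0, 0, 0, -0.0318]]]'; python3 -c "
from h import *
o=bot.get_obs();print(o['force'],o['wrist_torque'],o['position'],o['joint_pos'])"
```

```text
clock: 10.8
position: [0.5261, -0.1968, 0.1808]
orientation: [1.42, 2.801, 0.001]
force: [0.5, -0.1, 2.8]
finger_gap: 0.161
grasp_force: 69.1
clock: 11.42
position: [0.5252, -0.1965, 0.1792]
orientation: [-1.134, -2.928, -0.001]
force: [-0.4, 0.6, -2.4]
finger_gap: 0.159
grasp_force: 68.7
[-0.44416313  0.56134381 -2.36942001] [ 0.06225092 -0.01456222 -0.01252556] [ 0.52520204 -0.19647843  0.17916608] [-4.59182235e-01  1.39703132e-01  1.46635995e+00  1.71101066e-04
  1.53746462e+00 -1.29096039e+00]
```

In the tool's units: 0.009 m is 0.012, 0.006 m is 0.008.

```bash
python3 jog.py '[[[0, 0, 0.004, 0], [0, 0, 0.008, 0], [0, 0, 0.012, 0], [0, 0, 0.012, 0]]]'; python3 -c "
from h import *
o=bot.get_obs();print(o['force'],o['wrist_torque'],o['position'])"
```

```text
clock: 11.92
position: [0.5254, -0.1966, 0.1708]
orientation: [-1.133, -2.929, -0.0]
force: [-0.8, 0.6, -2.9]
finger_gap: 0.162
grasp_force: 68.7
[-0.83810792  0.56620191 -2.93522422] [ 0.07228733 -0.05565799  0.0067653 ] [ 0.52539748 -0.19660424  0.17075696]
```

Passing over the stem (lower end at about 19 mm). Continuing down to the seat.

In the tool's units: 0.01 m is 0.0133, 0.008 m is 0.0107.

```bash
python3 jog.py '[[[0, 0, 0.004, 0], [0, 0, 0.008, 0], [0, 0, 0.0107, 0], [0, 0, 0.0133, 0], [0, 0, 0.0133, 0]]]' ; python3 jog.py '[[[0, 0, 0.0013, 0], [0, 0, 0.0027, 0], [0, 0, 0.004, 0], [0, 0, 0.0053, 0], [0, 0, 0.0053, 0]]]'; python3 -c "
from h import *
o=bot.get_obs();print(o['force'],o['wrist_torque'],o['position'])"
```

```text
clock: 12.55
position: [0.5257, -0.1967, 0.1615]
orientation: [1.133, 2.93, 0.0]
force: [-0.0, -0.7, -1.7]
finger_gap: 0.16
grasp_force: 68.8
clock: 13.18
position: [0.5272, -0.1976, 0.1612]
orientation: [1.13, 2.924, -0.001]
force: [0.2, 0.3, 10.8]
finger_gap: 0.161
grasp_force: 69.7
[ 0.2118871   0.32170925 10.7879099 ] [0.04342598 0.13583551 0.0387917 ] [ 0.52723566 -0.19757786  0.16117448]
```

Stopped at about 10 mm. I'll wiggle a little under light load to see whether it is fully down.

In the tool's units: -0.12 rad is -0.0191.

```bash
python3 jog.py '[[[0, 0, 0, -0.0064], [0, 0, 0, -0.0127], [0, 0, 0, -0.0191], [0, 0, 0, -0.0191]]]'; python3 -c "
from h import *
o=bot.get_obs();print(o['wrist_torque'])"; python3 jog.py '[[[0, 0, 0, 0.0064], [0, 0, 0, 0.0127], [0, 0, 0, 0.0191], [0, 0, 0, 0.0191]]]'; python3 -c "
from h import *
o=bot.get_obs();print(o['wrist_torque'],o['position'])
cv2.imwrite('pics/side3.png',cams.camera('side')[:,:,::-1])
a=cv2.imread('pics/side3.png')[90:230,120:260]
cv2.imwrite('pics/c4.png',cv2.resize(a,None,fx=4,fy=4,interpolation=cv2.INTER_CUBIC))"
```

```text
clock: 13.68
position: [0.5273, -0.1975, 0.1612]
orientation: [0.953, 2.986, -0.001]
force: [-0.3, 0.3, 8.5]
finger_gap: 0.16
grasp_force: 69.8
[ 0.04508608  0.10244247 -0.04323074]
clock: 14.18
position: [0.5272, -0.1976, 0.1611]
orientation: [1.131, 2.924, -0.001]
force: [-1.0, 0.8, 9.5]
finger_gap: 0.161
grasp_force: 69.7
[0.05228164 0.13526472 0.04969959] [ 0.52724758 -0.19757019  0.16114321]
```

View pics/c4.png

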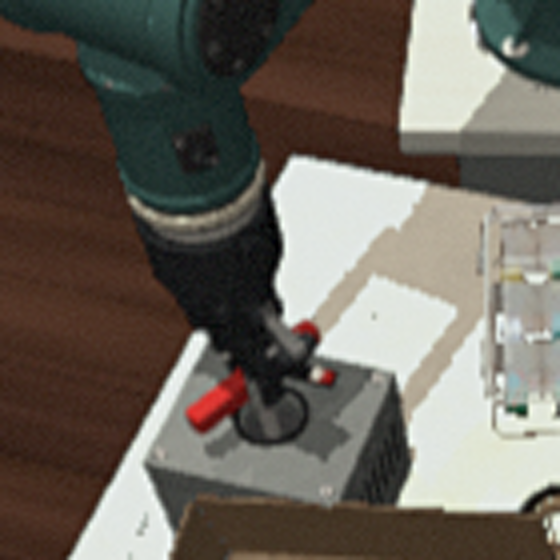

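Depth is unchanged at about 10 mm, so the key is firmly seated. The picture shows it standing in the shaft with the marker still at red. Now turning clockwise (positive about the downward tool z).

In the tool's units: -0.002 m is -0.0027, 0.85 rad is 0.1353.

```bash
python3 jog.py '[[[0, 0, -0.0027, 0.008], [0, 0, -0.0027, 0.0207], [0, 0, -0.0027, 0.0334], [0, 0, -0.0027, 0.0462], [0, 0, -0.0027, 0.0589], [0, 0, -0.0027, 0.0716], [0, 0, -0.0027, 0.0844], [0, 0, -0.0027, 0.0971], [0, 0, -0.0027, 0.1098], [0, 0, -0.0027, 0.1225], [0, 0, -0.0027, 0.1353], [0, 0, -0.0027, 0.1353]]]'; python3 -c "
from h import *
o=bot.get_obs();print(o['wrist_torque'],o['position'],o['joint_pos'][5])"
```

```text
clock: 15.72
position: [0.5261, -0.1968, 0.1612]
orientation: [2.239, 2.201, 0.002]
force: [-0.6, 0.9, 5.9]
finger_gap: 0.162
grasp_force: 69.4
[0.15866521 0.22384519 0.08065211] [ 0.52614731 -0.19684537  0.16124963] -0.4420503073443989
```

In the tool's units: 0.08 rad is 0.0127.

```bash
python3 jog.py '[[[0, 0, 0, 0.0127], [0, 0, 0, 0.0255], [0, 0, 0, 0.0382], [0, 0, 0, 0.0509], [0, 0, 0, 0.0637], [0, 0, 0, 0.0637]]]'; python3 -c "
from h import *
o=bot.get_obs();print(o['wrist_torque'],o['joint_pos'][5])
for n in('side','top'): cv2.imwrite(f'pics/{n}4.png',cams.camera(n)[:,:,::-1])
a=cv2.imread('pics/side4.png')[145:235,140:230];b=cv2.imread('pics/top4.png')[180:270,340:430]
cv2.imwrite('pics/c5.png',cv2.resize(np.hstack([a,b]),None,fx=4.4,fy=4.4,interpolation=cv2.INTER_CUBIC))"
```

```text
clock: 16.48
position: [0.526, -0.1966, 0.1612]
orientation: [2.632, 1.713, 0.002]
force: [-1.0, 0.9, 7.5]
finger_gap: 0.16
grasp_force: 69.5
[0.29069499 0.30481651 0.09017097] -0.04200184522005747
```

View pics/c5.png

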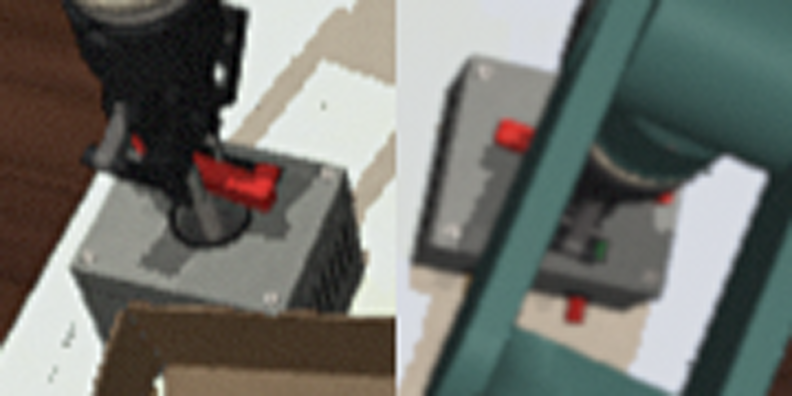

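The arm hides most of the window, so I'll go on by feel towards the stop.

In the tool's units: 0.1 rad is 0.0159.

```bash
q(){ python3 -c "
from h import *
o=bot.get_obs();print('T',o['wrist_torque'],o['joint_pos'][5])"; }
python3 jog.py '[[[0, 0, 0, 0.008], [0, 0, 0, 0.0159], [0, 0, 0, 0.0159]]]';q; python3 jog.py '[[[0, 0, 0, 0.008], [0, 0, 0, 0.0159], [0, 0, 0, 0.0159]]]';q;python3 jog.py '[[[0, 0, 0, 0.008], [0, 0, 0, 0.0159], [0, 0, 0, 0.0159]]]';q
```

```text
clock: 16.95
position: [0.526, -0.1966, 0.1612]
orientation: [2.714, 1.579, 0.002]
force: [-0.8, 1.4, 6.2]
finger_gap: 0.156
grasp_force: 69.6
T [0.31371044 0.30020532 0.11308422] 0.057807944310578355
clock: 17.32
position: [0.526, -0.1965, 0.1612]
orientation: [2.79, 1.442, 0.002]
force: [-1.5, 1.1, 6.8]
finger_gap: 0.16
grasp_force: 69.6
T [0.40482078 0.3815373  0.07433757] 0.15782168699255517
clock: 17.7
position: [0.5259, -0.1965, 0.1612]
orientation: [2.858, 1.301, 0.002]
force: [-0.7, 1.5, 5.6]
finger_gap: 0.16
grasp_force: 70.7
T [0.36233835 0.4162085  0.20217584] 0.2573801487691087
```

In the tool's units: 0.05 rad is 0.008.

```bash
q(){ python3 -c "
from h import *
o=bot.get_obs();print('T',o['wrist_torque'],o['joint_pos'][5])"; }
python3 jog.py '[[[0, 0, 0, 0.0048], [0, 0, 0, 0.008], [0, 0, 0, 0.008]]]'|grep -A1 clock;q; python3 jog.py '[[[0, 0, 0, 0.0048], [0, 0, 0, 0.008], [0, 0, 0, 0.008]]]'|grep clock;q;python3 jog.py '[[[0, 0, 0, 0.0048], [0, 0, 0, 0.008], [0, 0, 0, 0.008]]]';q
python3 - <<'E'
from h import *
import math
for n in('side','top'): cv2.imwrite(f'pics/{n}5.png',cams.camera(n)[:,:,::-1])
a=cv2.imread('pics/side5.png')[145:235,140:230];b=cv2.imread('pics/top5.png')[180:270,340:430]
cv2.imwrite('pics/c6.png',cv2.resize(np.hstack([a,b]),None,fx=4.4,fy=4.4,interpolation=cv2.INTER_CUBIC))
E
```

```text
clock: 18.08
position: [0.5258, -0.1964, 0.1613]
T [0.42182587 0.51798047 0.52178617] 0.30656474407626966
clock: 18.45
T [0.41128016 0.5560281  0.74763437] 0.35600134463511374
clock: 18.82
position: [0.5257, -0.1963, 0.1612]
orientation: [2.947, 1.088, 0.001]
force: [-2.6, 2.2, 7.2]
finger_gap: 0.162
grasp_force: 82.0
T [0.46101094 0.58710761 0.94915129] 0.4052070898091395
```

View pics/c6.png

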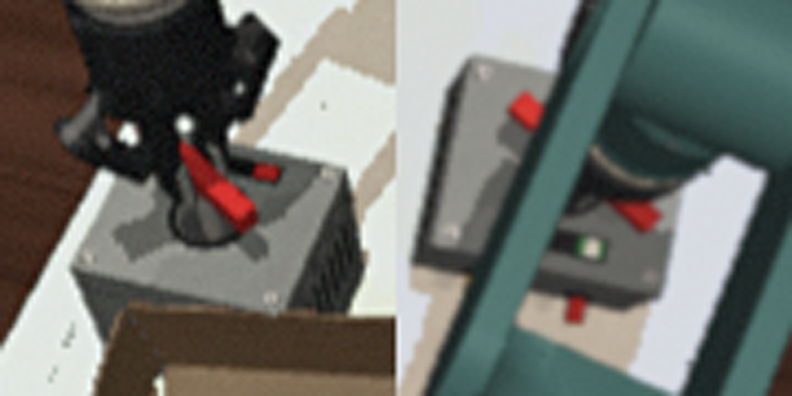

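The white marker lies over green, top crop (590,247), and torque has risen to 0.95 N·m at the stop. Relaxing the twist, then releasing.

In the tool's units: -0.15 rad is -0.0239.

```bash
q(){ python3 -c "
from h import *
o=bot.get_obs();print('T',o['wrist_torque'],o['joint_pos'][5])"; }
python3 jog.py '[[[0, 0, 0, -0.008], [0, 0, 0, -0.0159], [0, 0, 0, -0.0239], [0, 0, 0, -0.0239]]]';q; python3 jog.py '[[[0, 0, -0.0013, 0], [0, 0, -0.002, 0], [0, 0, -0.002, 0]]]';q
```

```text
clock: 19.42
position: [0.5261, -0.1964, 0.1612]
orientation: [2.858, 1.301, 0.003]
force: [-0.3, 1.2, 6.7]
finger_gap: 0.162
grasp_force: 69.4
T [0.40055506 0.27492633 0.04036958] 0.2574081614606293
clock: 19.8
position: [0.5258, -0.1966, 0.1613]
orientation: [2.859, 1.301, 0.001]
force: [0.1, 1.3, 4.1]
finger_gap: 0.161
grasp_force: 69.2
T [0.34747071 0.07268917 0.00770924] 0.257810662784079
```

In the tool's units: -0.22 m is -0.2933, -0.2 m is -0.2667.

```bash
python3 jog.py '[[[0, 0, 0, 0], [0, 0, 0, 0], [0, 0, 0, 0], [0, 0, 0, 0], [0, 0, 0, 0]]]' 0.6 && python3 jog.py '[[[0, 0, -0.0133, 0], [0, 0, -0.04, 0], [0, 0, -0.08, 0], [0, 0, -0.1333, 0], [0, 0, -0.2, 0], [0, 0, -0.2667, 0], [0, 0, -0.2933, 0], [0, 0, -0.2933, 0]]]'
python3 -c "
from h import *
o=bot.get_obs();print(o['position'],R.from_rotvec(o['orientation']).as_matrix().round(3).tolist())"
```

```text
clock: 20.42
position: [0.5256, -0.1968, 0.1607]
orientation: [-2.86, -1.301, 0.0]
force: [0.4, 0.1, 0.2]
finger_gap: 0.602
grasp_force: 0.0
clock: 21.42
position: [0.526, -0.1969, 0.3841]
orientation: [2.855, 1.299, 0.006]
force: [-0.5, 0.0, -0.1]
finger_gap: 0.601
grasp_force: 0.0
[ 0.52598285 -0.19693638  0.38410746] [[0.657, 0.754, 0.006], [0.754, -0.657, -0.003], [0.002, 0.006, -1.0]]
```

In the tool's units: -0.27 m is -0.36, 0.16 m is 0.2133.

```bash
python3 jog.py '[[[0.0267, -0.04, 0, 0], [0.0533, -0.0933, 0, 0], [0.08, -0.1467, 0, 0], [0.12, -0.2, 0, 0], [0.16, -0.2667, 0, 0], [0.1867, -0.32, 0, 0], [0.2133, -0.36, 0, 0], [0.2133, -0.36, 0, 0], [0.2133, -0.36, 0, 0]]]'
python3 - <<'E'
from h import *
for n in('side','top'): cv2.imwrite(f'pics/{n}6.png',cams.camera(n)[:,:,::-1])
a=cv2.imread('pics/side6.png')[145:235,140:230];b=cv2.imread('pics/top6.png')[180:270,340:430]
cv2.imwrite('pics/c7.png',cv2.resize(np.hstack([a,b]),None,fx=4.4,fy=4.4,interpolation=cv2.INTER_CUBIC))
E
```

```text
clock: 22.55
position: [0.4271, 0.1009, 0.3797]
orientation: [-2.86, -1.301, 0.003]
force: [0.6, -0.1, 0.8]
finger_gap: 0.598
grasp_force: 0.0
```

View pics/c7.png

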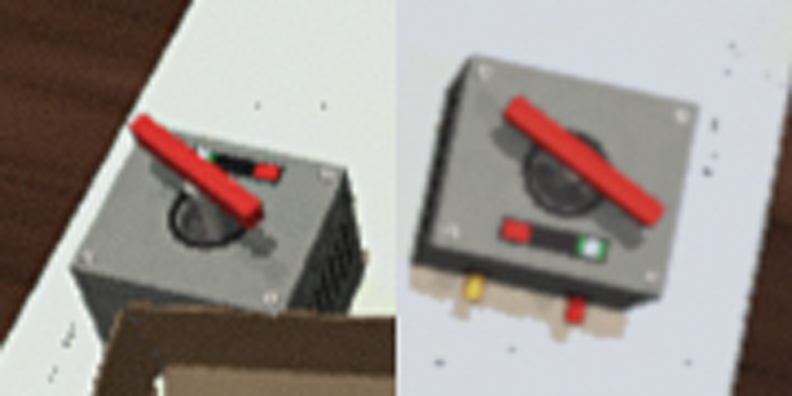

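The white marker sits in the middle of green, top crop (592,247), and the key stands in the shaft. I'll check the bar height and hand in.

Run:
```python
from h import *
C={}
for n,(x0,y0,x1,y1) in dict(side=(165,165,205,200),top=(360,198,402,232)).items():
    k=red(cv2.imread(f"pics/{n}6.png")[:,:,::-1].copy());z=np.zeros_like(k);z[y0:y1,x0:x1]=k[y0:y1,x0:x1]
    _,l,s,c=cv2.connectedComponentsWithStats(z);i=1+s[1:,4].argmax();C[n]=c[i]
print(C,tri(C["top"],C["side"]))
print(bot.close_job())
```

```text
{'side': array([184.80660377, 183.6509434 ]), 'top': array([382.10756972, 216.31474104])} (array([ 0.52574713, -0.19554663,  0.15363272]), np.float64(0.000168495212571556))
the job is handed in; nothing more can be done
None
```

The battery box is unlocked and the job is handed in. The white marker lies over green with the latch turned up against its stop. The key stands released in the shaft, its lower end about 10 mm above the table (within the 5–11 mm that counts as fully seated), at about 23 s on the clock.

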